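# Scan the stone fragment on the restorer's turntable

### The job

First turn the turntable by its wooden handle post until the post stands in line with the pointer pin, and leave it there. Then take the hand scanner from its dock and hold it still for a full second about 9 cm from the dotted calibration plate, aimed squarely at its middle, and after that do the same at the white disc on the stone's sloping face: square on to the slope, about 9 cm off, still for a full second. Finally set the scanner back nose down in its dock without dropping it; do not let the scanner or robot touch the stone, and leave the jar, offcut, mallet and tin where they are.

Things in the scene. Friction and masses are not known exactly. Their poses are not given: they have to be found in the camera images.
- turntable: Fixed foot of a stone-restorer's turntable. Origin: on the table, under the wheel's vertical axis; z up. A low arm runs out from the foot along its +y to the pointer, an upright square steel pin (12 x 12 mm, top 58 mm above the table) 155 mm from the axis, just outside the wheel.
- wheel (a joint): Angle (rad) of the round aluminium wheel (260 mm across, top 50 mm above the table) about the turntable's vertical axis, positive anticlockwise from above. 0 = handle post in line with the pointer pin. Starts at 0.8 to 1.5; end stops at -0.5 and 2.0. Stiff (about 2 N at the post): stays where it is left. The clamped stone turns with it.
- post_top (a point): Centre of the top (170 mm above the table) of the handle post on the wheel, 112 mm from the axis: an upright round wooden grip, 22 mm in diameter, from 70 to 170 mm height, on a thin steel stem. Gripped about 18 mm below its top and led round the axis, it turns the wheel. At joint 0 it is on the turntable's +y side.
- stone: Grey carved stone fragment, 110 x 120 mm, clamped mid-wheel. Origin: centre of its underside on the wheel; z up. One face slopes 35 degrees from level, looking up and along the stone's -x (at joint 0 the turntable's -x); two horns at its upper edge, highest point 175 mm above the table. All of it lies within 100 mm of the axis.
- disc: White survey disc, 40 mm across with a black centre dot, stuck in the middle of the stone's sloping face, about 134 mm above the table. Origin: the disc's centre; its z axis points straight out of the sloping face (35 degrees from vertical).
- scanner: Loose hand scanner, 150 mm tall, 0.2 to 0.4 kg, nose down in its dock. Origin: centre of the flat round nose (underside, 70 mm across); z points from nose to handle, so it looks along -z. Grey hood 70 mm wide, tapering to 48 mm at 62 mm; above it a square black handle 38 x 38 mm (sides along x and y) from 60 to 150 mm. Centre of mass about 47 mm up; grip at about 125 mm.
- dock: Fixed black round dock dish, 110 mm outside diameter, 16 mm tall; inside 96 mm across, its floor 8 mm above the table. Origin: centre of its underside on the table; z up.
- plate: Fixed flat calibration plate, 100 x 100 x 12 mm, black with a 5 x 5 grid of white dots, the largest in the middle. Origin: centre of its underside on the table; z up.
- plate_mid (a point): Centre of the calibration plate's top face, 12 mm above the table.
- brush_jar: Bystander: white ceramic jar, 68 mm across, 90 mm high, with three upright tool handles to 170 mm. Origin: centre of its underside. Not to be disturbed.
- offcut: Bystander: loose stone offcut, 90 x 60 x 55 mm. Origin: centre of its underside. Not to be disturbed.
- mallet: Bystander: wooden mallet lying flat, 210 mm long along its x, head 50 x 110 x 55 mm. Origin: on the table near its middle. Not to be disturbed.
- tin: Bystander: steel tin, 72 mm across, 70 mm high. Origin: centre of its underside. Not to be disturbed.
Things that resemble listed ones, but are neither listed nor needed, are in the scene too. Leave any green or yellow look-alike of the dock alone.

How it is judged:
On the way, in this order (a step that is already met when the one before it is completed fails the run):
1. the wheel is turned so that the post is in line with the pointer pin (within 0.15 rad) and stands still (value of joint wheel between -0.15 and 0.15 rad and velocity of joint wheel between -0.05 and 0.05 rad/s), for 0.2 s.
2. the held scanner looks squarely (within 0.21 rad) at the calibration plate's middle (within 15 mm sideways) from 60 to 125 mm, still for 0.9 s (x of plate_mid in the frame of scanner between -0.015 and 0.015 m and y of plate_mid in the frame of scanner between -0.015 and 0.015 m and z of plate_mid in the frame of scanner between -0.125 and -0.06 m and angle between the z axis of scanner and the z axis of plate, either way round below 0.21 rad and linear speed of scanner below 0.02 m/s and angular speed of scanner below 0.15 rad/s and contact force between the fingers and scanner above 0.5 N), for 0.9 s.
3. the held scanner looks squarely (within 0.21 rad) at the white disc's centre (within 15 mm sideways) from 60 to 125 mm, still for 0.9 s (x of disc in the frame of scanner between -0.015 and 0.015 m and y of disc in the frame of scanner between -0.015 and 0.015 m and z of disc in the frame of scanner between -0.125 and -0.06 m and angle between the z axis of scanner and the z axis of disc, either way round below 0.21 rad and linear speed of scanner below 0.02 m/s and angular speed of scanner below 0.15 rad/s and contact force between the fingers and scanner above 0.5 N and value of joint wheel between -0.15 and 0.15 rad), for 0.9 s.
At the end, for the whole second after the job is handed in: The scanner stands upright (within 0.06 rad), nose down on the floor of its dock (within 4 mm in height and 18 mm of the dock's centre), released and at rest, and the wheel still has its post in line with the pointer pin (joint within 0.15 rad of 0) (horizontal distance between scanner and dock below 0.018 m and z of scanner in the frame of dock between 0.004 and 0.012 m and angle between scanner's own z axis and vertical below 0.06 rad and linear speed of scanner below 0.02 m/s and value of joint wheel between -0.15 and 0.15 rad); the robot touches nothing.
It fails at once if the scanner is let go of more than 15 mm above the dock's floor (height (world z) of scanner above 0.023 m and contact force between the fingers and scanner below 0.05 N).
It fails at once if the scanner touches the stone (contact force between scanner and stone above 0.5 N).
It fails at once if the robot touches the stone (contact force between any of the arm, the fingers and stone above 0.5 N).
It fails at once if the brush jar, offcut, mallet or tin is moved by more than 25 mm or tipped (distance of any of brush_jar, offcut, mallet, tin from where it was at the start of the episode above 0.025 m or angle between any of brush_jar, offcut, mallet, tin's own z axis and vertical above 0.3 rad).
It also fails if it takes over 72 s, if anything falls off the work surface, if the arm or the gripper's body presses on something with over 40 N, if the wrist force passes 120 N, or if a joint passes its speed limit or range.

### The arm

A 6-joint arm with a two-finger parallel gripper is mounted at the origin on the work surface. World frame = base frame: x ahead of the robot, y to its left, z up, the work surface at z = 0. Lengths are in m, angles in rad, forces in N, time in s.
With the tool pointing down it reaches from about 0.4 to 0.825 m from the base axis. Payload 7 kg.
Tool frame: the origin (TCP) lies on the front face of the gripper's body, between the roots of the fingers; the fingertips stand 66 mm ahead of it and the grasp point (between the pads) lies 47 mm ahead of it; z points along the fingers, y is the line along which they close (so a half turn about z gives the same grasp; the last joint's range is limited). The gripper opens to 88 mm and grips with 3 to 60 N. Pads are 19 mm wide; open, the fingers measure 130 mm over their backs; the gripper's body (78 mm by 193 mm) begins 47 mm behind the grasp point.
Start: joints at [1.623, 0.359, 0.012, 0, -1.224, -0.288], TCP at [0.158, 0.656, 0.292] pointing down, gripper open.
Joint ranges: [-3.07, 3.07], [-1.43, 2.12], [-1.02, 1.25], [-3.03, 1.67], [-3.05, -0], [-3.03, 3.03]. Speed limits (rad/s): [2.39, 2.39, 3.01, 3.14, 3.14, 3.14].

### API

Orientations are given as [roll, pitch, yaw] about the fixed x, y, z axes, in that order (R = Rz(yaw) Ry(pitch) Rx(roll)).
In Python, from station import arm gives the robot as it stands. The module is installed in compiled form; this text tells all that it offers.
- The arm moves only by the tool move_arm, never from a script. Its argument "increments" is a list of rows, each an object of numbers: "jaw": the gripper command: -1 is shut, 1 is fully open, values between are in proportion; "dx", "dy", "dz": the shift along the tool's x, y, z in m; "twist": the turn about the tool's z in rad. A call has 1 to 12 rows; each row shifts and turns the commanded pose from where the row before left it, along the tool's axes as they then stand; what a row does not reach is not made up. A row lasts 1/12 s, in which the tool goes at most 41.7 mm and 7.16 degrees, less where a joint would pass 70% of its speed; a pose out of reach is approached as far as the arm can. A call is refused whole if a number of a shift passes 0.0417 or a number of a turn 0.125, either way. A call with a gripper value outside its range is refused whole. The fingers move at their own pace and stop on an object; "force" is the grip in N (left out, the last holds). Time passes only in rows, so rows that do not move let the fingers close. It gives the time, the measured TCP pose, the force, the opening and the grip force at its end, in the units of the state.
- arm.get_state(): the state, without advancing time (a new reading comes with each control period).
- arm.grab_frame(name): name is "scene" or "top"; returns the picture (480x640x3 uint8, blue, green, red); there is no depth.
- arm.camera_info(name): a dict with "K" (3x3 intrinsics, pixels), "extrinsics" (4x4, takes a point from camera to world coordinates). Camera axes: x right, y down, z forward; pixel columns grow to the right and rows downward; lengths in m; the calibration is good to about 2 mm. A picture is of the moment at which its call begins. camera_info takes no time and is no camera call.
- arm.job_done(): hands the job in; it is judged then, once.
Trained networks look in the newest picture that a camera, given by its name, has taken for a name from the list of things; names that differ only in an ending like _2 or _b are one class to them, and where a whole thing is asked for, a point or a joint stands for the part that bears it (a point fixed in the world has none). Each returns a list of dicts, best first, with "score" (0 to 1); they miss things now and then, are a little off and sometimes report something else, mostly with a low value. They report only what shows in the picture. A call takes as long as a camera call. They do not tell look-alikes from the thing itself.
- arm.find_in(camera, name): "position" ([x, y, z] in m, in world coordinates, good to about 4 mm: the middle of the surface that is visible of it).
- arm.silhouettes(camera, name): "pixels" (480x640 bool, what is visible of it).
- arm.pinpoint(camera, name): "position" ([x, y, z] in m, in world coordinates, good to about 4 mm: a listed point, or the origin of a listed thing).
The state is a dict: "t": time; "q": joint angles; "qd": joint speeds; "joint_efforts": joint torques, N m; "eef_pos": TCP position; "ee_rot": TCP orientation; "force": force on the tool from outside, world axes, zero at the start; "moment": the same for the moment, N m; "width": finger opening in m; "gripper_force": force on a finger pad.
Only numpy, scipy, OpenCV 4.12 (cv2) and the standard library are available. Lean on these libraries where they do the work, as an engineer would, in place of code of your own. Each camera call takes 0.05 s, during which the arm holds its last target. There are 200 camera calls.

## Working session

There is one attempt and no reset: what is moved stays moved. The work goes in short steps, Python scripts to look and compute and a tool call to move; the robot and the scene stay as the last step left them, time stands still between calls to the robot, and variables do not carry over. Pictures are saved under pics/ and viewed, at most 10 in all, crops included, and the job is handed in when it is done.

Besides the shell and the picture viewer there is one more tool, called after "Emit:" as a command line: name --argument value ..., lists and objects as JSON in quotes. move_arm: Moves the arm, as the interface text tells. Its arguments: {"type":"object","properties":{"increments":{"type":"array"},"force":{"type":"number"}},"required":["increments"]}

```bash
mkdir -p pics; python3 - <<'E'
from station import arm
import cv2,numpy as np
np.set_printoptions(precision=4,suppress=True)
for c in ("scene","top"):
    cv2.imwrite(f"pics/{c}0.png",arm.grab_frame(c))
    i=arm.camera_info(c); print(c,np.array(i["K"]).tolist(),np.array(i["extrinsics"]).round(3).tolist())
for n in ("turntable","post_top","stone","disc","scanner","dock","plate","plate_mid","brush_jar","offcut","mallet","tin"):
    for c in ("scene","top"):
        print(n,c,[(np.round(d["position"],3).tolist(),round(d["score"],2)) for d in arm.pinpoint(c,n)])
s=arm.get_state(); print({k:np.round(v,3).tolist() for k,v in s.items()})
E
```

```text
scene [[501.7079094665354, 0.0, 323.5450140888194], [0.0, 501.7079094665354, 236.44331776561276], [0.0, 0.0, 1.0]] [[0.48, 0.583, -0.656, 1.27], [0.877, -0.321, 0.357, -0.378], [-0.002, -0.746, -0.665, 0.877], [0.0, 0.0, 0.0, 1.0]]
top [[615.5289081165672, 0.0, 315.52960325603584], [0.0, 615.5289081165672, 231.55658404921266], [0.0, 0.0, 1.0]] [[0.029, -0.989, 0.147, 0.301], [-0.999, -0.031, -0.012, 0.021], [0.016, -0.147, -0.989, 1.548], [0.0, 0.0, 0.0, 1.0]]
turntable scene [([0.477, -0.162, 0.01], 0.73), ([0.594, 0.12, -0.003], 0.61)]
turntable top [([0.592, 0.119, -0.002], 0.6), ([0.474, -0.395, 0.006], 0.51)]
post_top scene [([0.476, 0.128, 0.172], 0.7)]
post_top top [([0.482, 0.122, 0.17], 0.65)]
stone scene [([0.589, 0.12, 0.048], 0.76)]
stone top [([0.596, 0.116, 0.051], 0.76), ([0.591, 0.123, -0.001], 0.53)]
disc scene [([0.593, 0.114, 0.134], 0.59)]
disc top [([0.593, 0.11, 0.136], 0.56)]
scanner scene [([0.477, -0.16, 0.008], 0.61)]
scanner top [([0.48, -0.161, 0.004], 0.96), ([0.695, -0.322, 0.001], 0.24)]
dock scene [([0.479, -0.161, -0.001], 0.95), ([0.281, -0.349, -0.0
[... 488 characters left out ...]
168], 0.16)]
brush_jar top [([0.787, -0.185, 0.005], 0.78), ([0.68, 0.438, 0.004], 0.2)]
offcut scene [([0.418, 0.367, -0.003], 0.88)]
offcut top [([0.415, 0.363, -0.002], 0.57)]
mallet scene [([0.683, 0.442, -0.004], 0.8)]
mallet top [([0.682, 0.438, -0.0], 0.64)]
tin scene [([0.693, -0.326, -0.002], 0.76)]
tin top [([0.695, -0.327, -0.001], 0.87)]
{'t': 1.3, 'q': [1.623, 0.359, 0.012, 0.0, -1.224, -0.288], 'qd': [-0.0, -0.002, -0.001, -0.001, -0.002, -0.001], 'joint_efforts': [-0.005, -58.239, 29.331, 7.003, 0.013, -0.0], 'eef_pos': [0.158, 0.656, 0.292], 'ee_rot': [-3.142, -0.0, -0.236], 'force': [0.033, 0.405, 0.507], 'moment': [-0.01, 0.022, 0.036], 'gripper_force': 0.0, 'width': 0.088}
```

View pics/scene0.png

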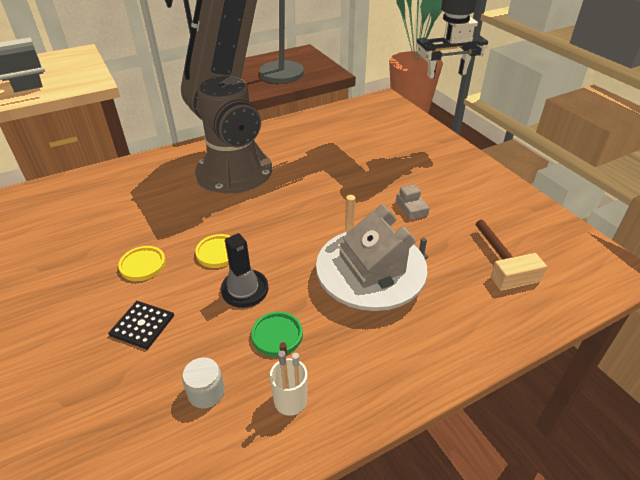

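View pics/top0.png

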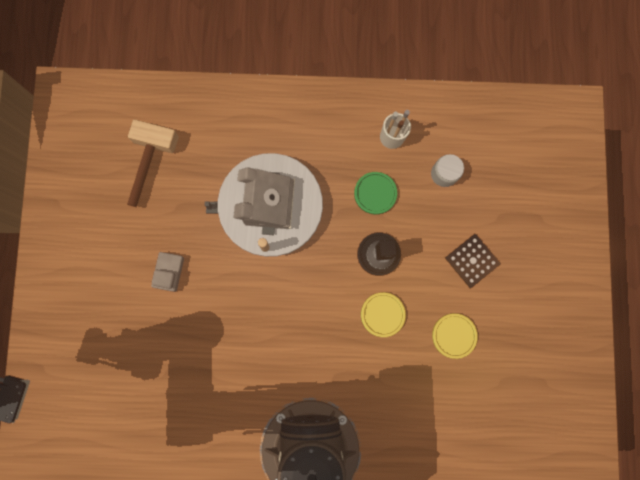

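The scene view shows the post at (349,215), the disc at (370,238) and the scanner at (240,270) in the black dock. The top view shows the pointer pin near (211,207), the post at (263,244), the scanner handle at (385,248) and the plate at (473,261). I'll enlarge the pin and the scanner next.

```bash
cat > h.py <<'E'
from station import arm
import cv2,numpy as np
np.set_printoptions(precision=4,suppress=True)
def ray(c,px,z):
    i=arm.camera_info(c);K=np.array(i["K"]);T=np.array(i["extrinsics"])
    d=T[:3,:3]@np.linalg.solve(K,[px[0],px[1],1]);o=T[:3,3]
    return o+d*(z-o[2])/d[2]
def proj(c,p):
    i=arm.camera_info(c);K=np.array(i["K"]);T=np.linalg.inv(np.array(i["extrinsics"]))
    q=K@(T[:3,:3]@np.array(p)+T[:3,3]);return q[:2]/q[2]
E
python3 - <<'E'
from h import *
a=cv2.imread("pics/top0.png"); b=cv2.imread("pics/scene0.png")
t=[cv2.resize(x,(400,300),interpolation=cv2.INTER_CUBIC) for x in (a[185:230,195:255],a[222:282,345:425],b[220:295,385:485],b[225:300,195:295])]
cv2.imwrite("pics/crop1.png",np.vstack([np.hstack(t[:2]),np.hstack(t[2:])]))
for p in ((211,207),(208,205)): print(ray("top",p,.058))
print(ray("scene",(423,239),.058),proj("top",[.48,-.161,.158]),proj("top",[.593,.119,.05]))
m=arm.silhouettes("top","scanner")[0]["pixels"]
E
```

```text
[0.5763 0.2611 0.058 ]
[0.581  0.2687 0.058 ]
[0.5874 0.2696 0.058 ] [387.4909 246.1221] [269.3555 202.7666]
```

View pics/crop1.png

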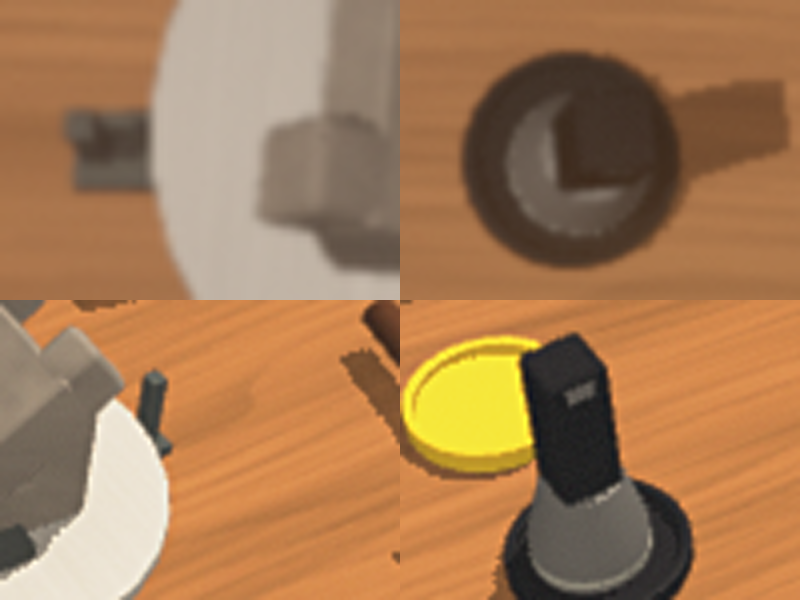

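The pin top shows at about (206.5,203.3) in the top view and (423,239.5) in the scene view. The scanner handle's top corners in the scene view are near (226,238), (239,233.5), (246.5,240.5) and (232.5,245.5).

```bash
python3 - <<'E'
from h import *
print(ray("top",(206.5,203.3),.058),ray("scene",(423,239.5),.058))
P=[ray("scene",p,.158) for p in ((225.75,238),(239.25,233.5),(246.5,240.5),(232.5,245.5))]
print(np.mean(P,0))
for i in range(4):
    d=P[(i+1)%4]-P[i];print(np.linalg.norm(d),np.degrees(np.arctan2(d[1],d[0])))
for c,z in(("scene",.158),("top",.158)):
    # model overlays for yaw candidates
    im=cv2.imread(f"pics/{c}0.png");
    k=[]
    for yaw in(-30,-20,-10,0,10,20):
        o=cv2.resize(im[222:302,200:300] if c=="scene" else im[215:295,340:440],None,fx=2.6,fy=2.6,interpolation=cv2.INTER_CUBIC);off=np.array((200,222) if c=="scene" else (340,215))
        y=np.radians(yaw);
        for zz in(.158,.07):
            q=[]
            for a in(45,135,225,315):
                t=y+np.radians(a);q.append((proj(c,[.479+.02687*np.cos(t),-.161+.02687*np.sin(t),zz])-off)*2.6)
            cv2.polylines(o,[np.int32(q)],True,(0,255,255),1)
        k.append(o)
    cv2.imwrite(f"pics/ov_{c}.png",np.vstack([np.hstack(k[:3]),np.hstack(k[3:])]))
E
```

```text
[0.5852 0.2726 0.058 ] [0.5888 0.2685 0.058 ]
[ 0.4786 -0.1608  0.158 ]
0.030836205535784943 89.49418784129587
0.02915608495321448 10.299787318572578
0.03190293715393323 -89.26385400913969
0.029659812838788536 -171.96114331204086
```

View pics/ov_scene.png

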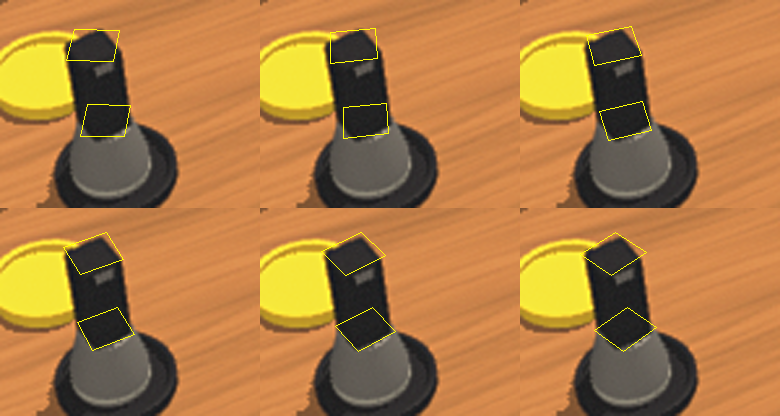

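Emit:
move_arm --increments '[{"jaw": 1, "twist": -0.118}, {"jaw": 1, "twist": -0.118}, {"dx": 0.02, "dy": 0.033, "jaw": 1}, {"dx": 0.02, "dy": 0.033, "jaw": 1}, {"dx": 0.02, "dy": 0.033, "jaw": 1}, {"dx": 0.02, "dy": 0.033, "jaw": 1}, {"dx": 0.02, "dy": 0.033, "jaw": 1}, {"dx": 0.02, "dy": 0.033, "jaw": 1}, {"dx": 0.02, "dy": 0.033, "jaw": 1}, {"dx": 0.02, "dy": 0.033, "jaw": 1}, {"dx": 0.02, "dy": 0.033, "jaw": 1}, {"dx": 0.02, "dy": 0.033, "jaw": 1}]'

```text
$.increments[0]: bad value
```

Emit:
move_arm --increments '[{"dx": 0.02, "dy": 0.033, "jaw": 1}, {"dx": 0.02, "dy": 0.033, "jaw": 1}, {"dx": 0.02, "dy": 0.033, "jaw": 1}, {"dx": 0.02, "dy": 0.033, "jaw": 1}, {"dx": 0.02, "dy": 0.033, "jaw": 1}, {"dx": 0.02, "dy": 0.033, "jaw": 1}, {"jaw": 1}]'

```text
$.increments[0]: bad value
```

Emit:
move_arm --increments '[{"dx": 0, "dy": 0, "dz": 0, "twist": -0.118, "jaw": 1}, {"dx": 0, "dy": 0, "dz": 0, "twist": -0.118, "jaw": 1}, {"dx": 0.02, "dy": 0.033, "dz": 0, "twist": 0, "jaw": 1}, {"dx": 0.02, "dy": 0.033, "dz": 0, "twist": 0, "jaw": 1}, {"dx": 0.02, "dy": 0.033, "dz": 0, "twist": 0, "jaw": 1}, {"dx": 0.02, "dy": 0.033, "dz": 0, "twist": 0, "jaw": 1}, {"dx": 0.02, "dy": 0.033, "dz": 0, "twist": 0, "jaw": 1}, {"dx": 0.02, "dy": 0.033, "dz": 0, "twist": 0, "jaw": 1}, {"dx": 0.02, "dy": 0.033, "dz": 0, "twist": 0, "jaw": 1}, {"dx": 0.02, "dy": 0.033, "dz": 0, "twist": 0, "jaw": 1}, {"dx": 0.02, "dy": 0.033, "dz": 0, "twist": 0, "jaw": 1}, {"dx": 0.02, "dy": 0.033, "dz": 0, "twist": 0, "jaw": 1}]'

```text
t: 2.35
eef_pos: [0.3583, 0.3246, 0.2926]
ee_rot: [-3.141, -0.0, 0.001]
force: [0.3, 0.9, -0.1]
width: 0.088
gripper_force: 0.0
```

Emit:
move_arm --increments '[{"dx": 0.02, "dy": 0.033, "dz": 0, "twist": 0, "jaw": 1}, {"dx": 0.02, "dy": 0.033, "dz": 0, "twist": 0, "jaw": 1}, {"dx": 0.02, "dy": 0.033, "dz": 0, "twist": 0, "jaw": 1}, {"dx": 0.02, "dy": 0.033, "dz": 0, "twist": 0, "jaw": 1}, {"dx": 0.02, "dy": 0.033, "dz": 0, "twist": 0, "jaw": 1}, {"dx": 0.02, "dy": 0.033, "dz": 0, "twist": 0, "jaw": 1}, {"dx": 0, "dy": 0, "dz": 0.03, "twist": 0, "jaw": 1}, {"dx": 0, "dy": 0, "dz": 0.03, "twist": 0, "jaw": 1}, {"dx": 0, "dy": 0, "dz": 0.033, "twist": 0, "jaw": 1}, {"dx": 0, "dy": 0, "dz": 0, "twist": 0, "jaw": 1}]'

```text
t: 3.18
eef_pos: [0.475, 0.1262, 0.194]
ee_rot: [3.138, 0.008, -0.002]
force: [-2.0, -0.7, -0.3]
width: 0.0875
gripper_force: 0.0
```

Emit:
move_arm --increments '[{"dx": 0, "dy": 0, "dz": 0, "twist": 0, "jaw": -1}, {"dx": 0, "dy": 0, "dz": 0, "twist": 0, "jaw": -1}, {"dx": 0, "dy": 0, "dz": 0, "twist": 0, "jaw": -1}, {"dx": 0, "dy": 0, "dz": 0, "twist": 0, "jaw": -1}, {"dx": 0, "dy": 0, "dz": 0, "twist": 0, "jaw": -1}, {"dx": 0, "dy": 0, "dz": 0, "twist": 0, "jaw": -1}]' --force 25

```text
t: 3.68
eef_pos: [0.4781, 0.1287, 0.2001]
ee_rot: [-3.141, -0.001, 0.001]
force: [-0.1, 0.7, -0.0]
width: 0.053
gripper_force: 0.0
```

Emit:
move_arm --increments '[{"dx": 0, "dy": 0, "dz": 0, "twist": 0.04, "jaw": -1}, {"dx": 0, "dy": 0, "dz": 0, "twist": 0.04, "jaw": -1}, {"dx": 0, "dy": 0, "dz": 0, "twist": 0, "jaw": -1}, {"dx": 0, "dy": 0, "dz": 0, "twist": 0, "jaw": -1}, {"dx": 0, "dy": 0, "dz": 0, "twist": 0, "jaw": -1}, {"dx": 0, "dy": 0, "dz": 0, "twist": 0, "jaw": -1}, {"dx": 0, "dy": 0, "dz": 0, "twist": 0, "jaw": -1}, {"dx": 0, "dy": 0, "dz": 0, "twist": 0, "jaw": -1}]' --force 25

```text
t: 4.35
eef_pos: [0.4776, 0.1281, 0.1993]
ee_rot: [3.141, 0.0, -0.079]
force: [-3.3, -3.0, 5.4]
width: 0.0215
gripper_force: 25.0
```

Emit:
move_arm --increments '[{"dx": 0.0002, "dy": -0.0068, "dz": 0, "twist": 0.0605, "jaw": -1}, {"dx": 0.0002, "dy": -0.0068, "dz": 0, "twist": 0.0605, "jaw": -1}, {"dx": 0.0002, "dy": -0.0068, "dz": 0, "twist": 0.0605, "jaw": -1}, {"dx": 0.0002, "dy": -0.0068, "dz": 0, "twist": 0.0605, "jaw": -1}, {"dx": 0.0002, "dy": -0.0068, "dz": 0, "twist": 0.0605, "jaw": -1}, {"dx": 0.0002, "dy": -0.0068, "dz": 0, "twist": 0.0605, "jaw": -1}, {"dx": 0.0002, "dy": -0.0068, "dz": 0, "twist": 0.0605, "jaw": -1}, {"dx": 0.0002, "dy": -0.0068, "dz": 0, "twist": 0.0605, "jaw": -1}, {"dx": 0.0002, "dy": -0.0068, "dz": 0, "twist": 0.0605, "jaw": -1}, {"dx": 0.0002, "dy": -0.0068, "dz": 0, "twist": 0.0605, "jaw": -1}, {"dx": 0.0002, "dy": -0.0068, "dz": 0, "twist": 0.0605, "jaw": -1}, {"dx": 0.0002, "dy": -0.0068, "dz": 0, "twist": 0.0605, "jaw": -1}]'

```text
t: 5.35
eef_pos: [0.5124, 0.201, 0.1993]
ee_rot: [-3.141, -0.0, -0.808]
force: [-0.7, -1.3, 3.2]
width: 0.0214
gripper_force: 25.0
```

Emit:
move_arm --increments '[{"dx": 0.0002, "dy": -0.0068, "dz": 0, "twist": 0.0605, "jaw": -1}, {"dx": 0.0002, "dy": -0.0068, "dz": 0, "twist": 0.0605, "jaw": -1}, {"dx": 0.0002, "dy": -0.0068, "dz": 0, "twist": 0.0605, "jaw": -1}, {"dx": 0.0002, "dy": -0.0068, "dz": 0, "twist": 0.0605, "jaw": -1}, {"dx": 0.0002, "dy": -0.0068, "dz": 0, "twist": 0.0605, "jaw": -1}, {"dx": 0.0002, "dy": -0.0068, "dz": 0, "twist": 0.0605, "jaw": -1}, {"dx": 0.0002, "dy": -0.0068, "dz": 0, "twist": 0.0605, "jaw": -1}, {"dx": 0.0002, "dy": -0.0068, "dz": 0, "twist": 0.0605, "jaw": -1}, {"dx": 0.0002, "dy": -0.0068, "dz": 0, "twist": 0.0605, "jaw": -1}, {"dx": 0.0002, "dy": -0.0068, "dz": 0, "twist": 0.0605, "jaw": -1}, {"dx": 0.0002, "dy": -0.0068, "dz": 0, "twist": 0.0605, "jaw": -1}, {"dx": 0.0002, "dy": -0.0068, "dz": 0, "twist": 0.0605, "jaw": -1}]'

```text
t: 6.35
eef_pos: [0.5863, 0.2325, 0.1994]
ee_rot: [-3.14, 0.001, -1.534]
force: [-0.4, -0.9, 3.0]
width: 0.0215
gripper_force: 25.0
```

Emit:
move_arm --increments '[{"dx": 0, "dy": 0, "dz": 0, "twist": 0, "jaw": -1}, {"dx": 0, "dy": 0, "dz": 0, "twist": 0, "jaw": -1}, {"dx": 0, "dy": 0, "dz": 0, "twist": 0, "jaw": -1}, {"dx": 0, "dy": 0, "dz": 0, "twist": 0, "jaw": -1}]'

```text
t: 6.68
eef_pos: [0.5858, 0.2325, 0.1994]
ee_rot: [-3.14, 0.001, -1.53]
force: [4.5, 2.7, 0.6]
width: 0.0214
gripper_force: 25.0
```

```bash
python3 - <<'E'
from h import *
for c in ("scene","top"):
    cv2.imwrite(f"pics/{c}1.png",arm.grab_frame(c))
    for n in ("turntable","post_top","stone","disc"): print(n,c,[(np.round(d["position"],3).tolist(),round(d["score"],2)) for d in arm.pinpoint(c,n)[:2]])
s=arm.get_state();print(s["t"],s["eef_pos"],s["ee_rot"],s["force"])
E
```

```text
turntable scene [([0.593, 0.117, -0.005], 0.68)]
post_top scene [([0.588, 0.233, 0.168], 0.92)]
stone scene [([0.587, 0.118, 0.048], 0.72)]
disc scene [([0.586, 0.114, 0.134], 0.6)]
turntable top [([0.594, 0.119, -0.0], 0.74)]
post_top top [([0.587, 0.227, 0.171], 0.73)]
stone top [([0.594, 0.117, 0.049], 0.6)]
disc top [([0.585, 0.118, 0.135], 0.59)]
7.1833 [0.5857 0.2324 0.1994] [-3.1402  0.001  -1.5305] [ 4.6782  2.0988 -0.5309]
```

View pics/scene1.png

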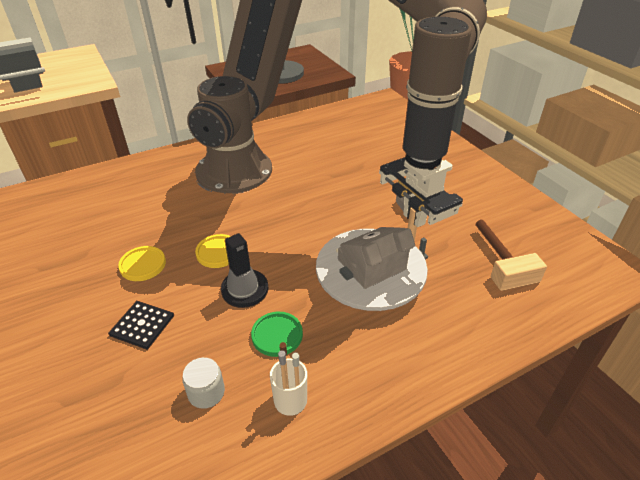

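Emit:
move_arm --increments '[{"dx": 0, "dy": 0, "dz": 0, "twist": 0, "jaw": 1}, {"dx": 0, "dy": 0, "dz": 0, "twist": 0, "jaw": 1}, {"dx": 0, "dy": 0, "dz": 0, "twist": 0, "jaw": 1}, {"dx": 0, "dy": 0, "dz": 0, "twist": 0, "jaw": 1}, {"dx": 0, "dy": 0, "dz": 0, "twist": 0, "jaw": 1}, {"dx": 0, "dy": 0, "dz": -0.02, "twist": 0, "jaw": 1}, {"dx": 0, "dy": 0, "dz": -0.03, "twist": 0, "jaw": 1}, {"dx": 0, "dy": 0, "dz": -0.03, "twist": 0, "jaw": 1}, {"dx": 0, "dy": 0, "dz": -0.03, "twist": -0.045, "jaw": 1}, {"dx": 0, "dy": 0, "dz": 0, "twist": 0, "jaw": 1}]'

```text
t: 8.02
eef_pos: [0.5874, 0.2326, 0.3162]
ee_rot: [-3.133, 0.003, -1.483]
force: [1.3, 1.4, 0.9]
width: 0.0826
gripper_force: 0.0
```

```bash
python3 - <<'E'
from h import *
for c in ("scene","top"):
    cv2.imwrite(f"pics/{c}2.png",arm.grab_frame(c))
    for n in ("post_top","disc"): print(n,c,[(np.round(d["position"],3).tolist(),round(d["score"],2)) for d in arm.pinpoint(c,n)[:2]])
s=arm.get_state();print(s["t"],s["eef_pos"],s["ee_rot"],s["q"])
E
```

```text
post_top scene [([0.588, 0.234, 0.169], 0.91)]
disc scene [([0.587, 0.12, 0.132], 0.51)]
post_top top [([0.589, 0.227, 0.171], 0.8)]
disc top [([0.586, 0.118, 0.134], 0.5)]
8.3167 [0.585  0.2315 0.3079] [ 3.1396 -0.001  -1.4871] [ 0.6866  0.2758 -0.0704 -0.0003 -1.2268 -0.6028]
```

Emit:
move_arm --increments '[{"dx": 0.0347, "dy": 0.0127, "dz": 0, "twist": 0, "jaw": 1}, {"dx": 0.0347, "dy": 0.0127, "dz": 0, "twist": 0, "jaw": 1}, {"dx": 0.0347, "dy": 0.0127, "dz": 0, "twist": 0, "jaw": 1}, {"dx": 0.0347, "dy": 0.0127, "dz": 0, "twist": 0, "jaw": 1}, {"dx": 0.0347, "dy": 0.0127, "dz": 0, "twist": 0, "jaw": 1}, {"dx": 0.0347, "dy": 0.0127, "dz": 0, "twist": 0, "jaw": 1}, {"dx": 0.0347, "dy": 0.0127, "dz": 0, "twist": 0, "jaw": 1}, {"dx": 0.0347, "dy": 0.0127, "dz": 0, "twist": 0, "jaw": 1}, {"dx": 0.0347, "dy": 0.0127, "dz": 0, "twist": 0, "jaw": 1}, {"dx": 0.0347, "dy": 0.0127, "dz": 0, "twist": 0, "jaw": 1}, {"dx": 0.0347, "dy": 0.0127, "dz": 0, "twist": 0, "jaw": 1}, {"dx": 0, "dy": 0, "dz": 0, "twist": 0, "jaw": 1}]'

```text
t: 9.32
eef_pos: [0.476, -0.1645, 0.3083]
ee_rot: [3.139, -0.0, -1.491]
force: [0.1, 0.6, -0.3]
width: 0.088
gripper_force: 0.0
```

```bash
python3 - <<'E'
from h import *
for c in ("scene","top"):
    cv2.imwrite(f"pics/{c}3.png",arm.grab_frame(c))
    for n in ("scanner",): print(n,c,[(np.round(d["position"],3).tolist(),round(d["score"],2)) for d in arm.pinpoint(c,n)[:2]])
s=arm.get_state();print(s["t"],s["eef_pos"],s["ee_rot"],s["q"])
E
```

```text
scanner scene [([0.476, -0.163, 0.009], 0.93)]
scanner top [([0.476, -0.162, 0.008], 0.56)]
9.5167 [ 0.4782 -0.16    0.3086] [ 3.1406  0.0001 -1.4872] [ 0.0672  0.0643 -0.3299 -0.0001 -1.1775  0.0165]
```

Emit:
move_arm --increments '[{"dx": 0, "dy": 0, "dz": 0.032, "twist": 0, "jaw": 1}, {"dx": 0, "dy": 0, "dz": 0.032, "twist": 0, "jaw": 1}, {"dx": 0, "dy": 0, "dz": 0.032, "twist": 0, "jaw": 1}, {"dx": 0, "dy": 0, "dz": 0.032, "twist": 0, "jaw": 1}, {"dx": 0, "dy": 0, "dz": 0, "twist": 0, "jaw": -1}, {"dx": 0, "dy": 0, "dz": 0, "twist": 0, "jaw": -1}, {"dx": 0, "dy": 0, "dz": 0, "twist": 0, "jaw": -1}, {"dx": 0, "dy": 0, "dz": 0, "twist": 0, "jaw": -1}, {"dx": 0, "dy": 0, "dz": 0, "twist": 0, "jaw": -1}, {"dx": 0, "dy": 0, "dz": 0, "twist": 0, "jaw": -1}, {"dx": 0, "dy": 0, "dz": 0, "twist": 0, "jaw": -1}, {"dx": 0, "dy": 0, "dz": 0, "twist": 0, "jaw": -1}]' --force 40

```text
t: 10.52
eef_pos: [0.4784, -0.1603, 0.1818]
ee_rot: [-3.141, -0.0, -1.487]
force: [-0.9, 0.1, 0.5]
width: 0.0396
gripper_force: 0.6
```

Emit:
move_arm --increments '[{"dx": 0, "dy": 0, "dz": 0, "twist": 0, "jaw": -1}, {"dx": 0, "dy": 0, "dz": 0, "twist": 0, "jaw": -1}, {"dx": 0, "dy": 0, "dz": 0, "twist": 0, "jaw": -1}, {"dx": 0, "dy": 0, "dz": 0, "twist": 0, "jaw": -1}]' --force 40

```text
t: 10.85
eef_pos: [0.4783, -0.1603, 0.1816]
ee_rot: [-3.141, -0.0, -1.487]
force: [-2.8, 0.5, 6.2]
width: 0.0383
gripper_force: 39.5
```

Emit:
move_arm --increments '[{"dx": 0, "dy": 0, "dz": -0.024, "twist": 0, "jaw": -1}, {"dx": 0, "dy": 0, "dz": -0.035, "twist": 0, "jaw": -1}, {"dx": 0.0236, "dy": 0.0026, "dz": -0.035, "twist": 0, "jaw": -1}, {"dx": 0.0236, "dy": 0.0026, "dz": 0, "twist": 0, "jaw": -1}, {"dx": 0.0236, "dy": 0.0026, "dz": 0, "twist": 0, "jaw": -1}, {"dx": 0.0236, "dy": 0.0026, "dz": 0, "twist": 0, "jaw": -1}, {"dx": 0.0236, "dy": 0.0026, "dz": 0, "twist": 0, "jaw": -1}, {"dx": 0.0236, "dy": 0.0026, "dz": 0, "twist": 0, "jaw": -1}, {"dx": 0.0236, "dy": 0.0026, "dz": 0, "twist": 0, "jaw": -1}, {"dx": 0.0236, "dy": 0.0026, "dz": 0, "twist": 0, "jaw": -1}, {"dx": 0.0236, "dy": 0.0026, "dz": 0, "twist": 0, "jaw": -1}, {"dx": 0.0236, "dy": 0.0026, "dz": 0, "twist": 0, "jaw": -1}]'

```text
t: 11.85
eef_pos: [0.4717, -0.3981, 0.2735]
ee_rot: [3.14, 0.001, -1.487]
force: [0.9, 1.0, -3.3]
width: 0.0381
gripper_force: 39.8
```

Emit:
move_arm --increments '[{"dx": 0, "dy": 0, "dz": 0, "twist": 0, "jaw": -1}, {"dx": 0, "dy": 0, "dz": 0, "twist": 0, "jaw": -1}, {"dx": 0, "dy": 0, "dz": 0, "twist": 0, "jaw": -1}, {"dx": 0, "dy": 0, "dz": 0, "twist": 0, "jaw": -1}]'

```text
t: 12.18
eef_pos: [0.472, -0.3965, 0.2742]
ee_rot: [3.141, 0.001, -1.486]
force: [-0.1, -0.2, -2.3]
width: 0.038
gripper_force: 39.9
```

```bash
python3 - <<'E'
from h import *
for c in ("scene","top"):
    cv2.imwrite(f"pics/{c}4.png",arm.grab_frame(c))
    for n in ("scanner","plate_mid"): print(n,c,[(np.round(d["position"],3).tolist(),round(d["score"],2)) for d in arm.pinpoint(c,n)[:2]])
s=arm.get_state();print(s["t"],s["eef_pos"],s["ee_rot"],s["force"])
E
```

```text
scanner scene [([0.471, -0.397, 0.102], 0.64)]
plate_mid scene [([0.473, -0.393, 0.014], 0.77)]
scanner top [([0.469, -0.398, 0.099], 0.94)]
plate_mid top [([0.474, -0.396, 0.008], 0.51)]
12.4833 [ 0.4723 -0.3968  0.2749] [-3.1412 -0.0002 -1.4861] [-0.1314 -0.3851 -2.6337]
```

View pics/scene4.png

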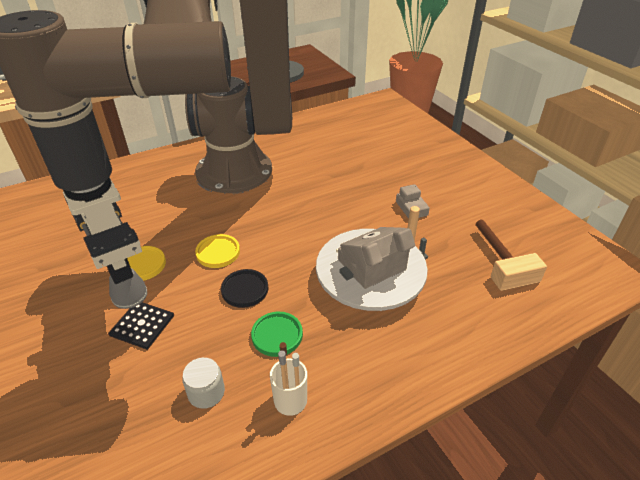

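Emit:
move_arm --increments '[{"dx": 0, "dy": 0, "dz": 0, "twist": 0, "jaw": -1}, {"dx": 0, "dy": 0, "dz": 0, "twist": 0, "jaw": -1}, {"dx": 0, "dy": 0, "dz": 0, "twist": 0, "jaw": -1}, {"dx": 0, "dy": 0, "dz": 0, "twist": 0, "jaw": -1}, {"dx": 0, "dy": 0, "dz": 0, "twist": 0, "jaw": -1}, {"dx": 0, "dy": 0, "dz": 0, "twist": 0, "jaw": -1}, {"dx": 0, "dy": 0, "dz": 0, "twist": 0, "jaw": -1}, {"dx": 0, "dy": 0, "dz": 0, "twist": 0, "jaw": -1}, {"dx": 0, "dy": 0, "dz": 0, "twist": 0, "jaw": -1}, {"dx": 0, "dy": 0, "dz": 0, "twist": 0, "jaw": -1}, {"dx": 0, "dy": 0, "dz": 0, "twist": 0, "jaw": -1}, {"dx": 0, "dy": 0, "dz": 0, "twist": 0, "jaw": -1}]'

```text
t: 13.48
eef_pos: [0.4722, -0.3972, 0.2746]
ee_rot: [-3.142, -0.0, -1.487]
force: [-0.0, 1.0, -3.3]
width: 0.0379
gripper_force: 39.9
```

```bash
python3 - <<'E'
from h import *
for c in ("scene","top"):
    arm.grab_frame(c)
    for n in ("dock",): print(n,c,[(np.round(d["position"],3).tolist(),round(d["score"],2)) for d in arm.pinpoint(c,n)[:5]])
s=arm.get_state();print(s["t"],s["eef_pos"],s["ee_rot"],s["force"],s["moment"])
E
```

```text
dock scene [([0.333, -0.171, 0.004], 0.91), ([0.28, -0.348, -0.003], 0.88), ([0.639, -0.149, 0.003], 0.85), ([0.478, -0.162, 0.0], 0.84), ([0.788, -0.186, -0.002], 0.34)]
dock top [([0.633, -0.147, 0.003], 0.96), ([0.328, -0.169, -0.002], 0.91), ([0.48, -0.156, -0.0], 0.85), ([0.283, -0.346, 0.001], 0.63)]
13.6833 [ 0.4722 -0.3972  0.2747] [-3.1416  0.     -1.4868] [-0.3423  0.8459 -3.8632] [ 0.1048 -0.0344  0.0114]
```

Emit:
move_arm --increments '[{"dx": -0.0237, "dy": -0.0027, "dz": 0, "twist": 0, "jaw": -1}, {"dx": -0.0237, "dy": -0.0027, "dz": 0, "twist": 0, "jaw": -1}, {"dx": -0.0237, "dy": -0.0027, "dz": 0, "twist": 0, "jaw": -1}, {"dx": -0.0237, "dy": -0.0027, "dz": 0, "twist": 0, "jaw": -1}, {"dx": -0.0237, "dy": -0.0027, "dz": 0, "twist": 0, "jaw": -1}, {"dx": -0.0237, "dy": -0.0027, "dz": 0, "twist": 0, "jaw": -1}, {"dx": -0.0237, "dy": -0.0027, "dz": 0, "twist": 0, "jaw": -1}, {"dx": -0.0237, "dy": -0.0027, "dz": 0, "twist": 0, "jaw": -1}, {"dx": -0.0237, "dy": -0.0027, "dz": 0, "twist": 0, "jaw": -1}, {"dx": -0.0237, "dy": -0.0027, "dz": 0, "twist": 0, "jaw": -1}, {"dx": 0, "dy": 0, "dz": 0.02, "twist": 0, "jaw": -1}, {"dx": 0, "dy": 0, "dz": 0.03, "twist": 0, "jaw": -1}]'

```text
t: 14.68
eef_pos: [0.4814, -0.1576, 0.2274]
ee_rot: [-3.134, -0.001, -1.484]
force: [1.5, -0.2, -4.0]
width: 0.0378
gripper_force: 40.0
```

Emit:
move_arm --increments '[{"dx": 0, "dy": 0, "dz": 0.025, "twist": 0, "jaw": -1}, {"dx": 0, "dy": 0, "dz": 0.016, "twist": 0, "jaw": -1}, {"dx": 0, "dy": 0, "dz": 0, "twist": 0, "jaw": -1}, {"dx": 0, "dy": 0, "dz": 0, "twist": 0, "jaw": -1}]' --force 12

```text
t: 15.02
eef_pos: [0.4792, -0.1588, 0.1837]
ee_rot: [3.14, -0.0, -1.487]
force: [-0.2, 0.6, -3.2]
width: 0.0377
gripper_force: 12.0
```

Emit:
move_arm --increments '[{"dx": -0.0065, "dy": 0, "dz": 0, "twist": 0, "jaw": -1}, {"dx": -0.0065, "dy": 0, "dz": 0, "twist": 0, "jaw": -1}, {"dx": -0.0038, "dy": 0, "dz": -0.0005, "twist": 0, "jaw": -1}, {"dx": -0.0038, "dy": 0, "dz": -0.0005, "twist": 0, "jaw": -1}, {"dx": -0.0038, "dy": 0, "dz": -0.0005, "twist": 0, "jaw": -1}, {"dx": -0.0038, "dy": 0, "dz": -0.0005, "twist": 0, "jaw": -1}]'

```text
t: 15.52
eef_pos: [0.4771, -0.1304, 0.1863]
ee_rot: [-3.14, -0.0, -1.486]
force: [-1.4, -2.7, -1.3]
width: 0.038
gripper_force: 12.0
```

```bash
python3 - <<'E'
from h import *
for c in ("scene","top"):
    im=arm.grab_frame(c);cv2.imwrite(f"pics/{c}5.png",im)
    for n in ("scanner",): print(n,c,[(np.round(d["position"],3).tolist(),round(d["score"],2)) for d in arm.pinpoint(c,n)[:3]])
s=arm.get_state();print(s["t"],s["eef_pos"],s["ee_rot"],s["force"],s["moment"])
E
```

```text
scanner scene [([0.478, -0.149, 0.019], 0.63)]
scanner top [([0.588, 0.119, 0.001], 0.18)]
15.7167 [ 0.4767 -0.1304  0.1856] [-3.1416  0.0004 -1.4867] [ 0.0121  0.851  -2.5996] [-0.0743 -0.0987  0.0217]
```

Emit:
move_arm --increments '[{"dx": -0.0038, "dy": 0, "dz": -0.0005, "twist": 0, "jaw": -1}, {"dx": -0.0038, "dy": 0, "dz": -0.0005, "twist": 0, "jaw": -1}, {"dx": -0.0038, "dy": 0, "dz": -0.0005, "twist": 0, "jaw": -1}, {"dx": -0.0038, "dy": 0, "dz": -0.0005, "twist": 0, "jaw": -1}, {"dx": -0.0038, "dy": 0, "dz": -0.0005, "twist": 0, "jaw": -1}, {"dx": -0.0038, "dy": 0, "dz": 0.0003, "twist": 0, "jaw": -1}, {"dx": -0.0038, "dy": 0, "dz": 0.0003, "twist": 0, "jaw": -1}, {"dx": -0.0038, "dy": 0, "dz": 0.0003, "twist": 0, "jaw": -1}, {"dx": -0.0038, "dy": 0, "dz": 0.0003, "twist": 0, "jaw": -1}, {"dx": -0.0038, "dy": 0, "dz": 0.0003, "twist": 0, "jaw": -1}, {"dx": -0.0038, "dy": 0, "dz": 0.0003, "twist": 0, "jaw": -1}]'

```text
t: 16.63
eef_pos: [0.4731, -0.0887, 0.1862]
ee_rot: [3.141, 0.0, -1.487]
force: [-0.8, -2.5, -1.7]
width: 0.0383
gripper_force: 12.0
```

Emit:
move_arm --increments '[{"dx": -0.0038, "dy": 0, "dz": 0.001, "twist": 0, "jaw": -1}, {"dx": -0.0038, "dy": 0, "dz": 0.001, "twist": 0, "jaw": -1}, {"dx": -0.0038, "dy": 0, "dz": 0.001, "twist": 0, "jaw": -1}, {"dx": -0.0038, "dy": 0, "dz": 0.001, "twist": 0, "jaw": -1}, {"dx": -0.0038, "dy": 0, "dz": 0.001, "twist": 0, "jaw": -1}, {"dx": -0.003, "dy": 0, "dz": 0.001, "twist": 0, "jaw": -1}, {"dx": 0, "dy": 0, "dz": 0, "twist": 0, "jaw": -1}, {"dx": 0, "dy": 0, "dz": 0, "twist": 0, "jaw": -1}]'

```text
t: 17.3
eef_pos: [0.4715, -0.0668, 0.1802]
ee_rot: [-3.142, 0.0, -1.487]
force: [0.5, 0.0, -1.5]
width: 0.0382
gripper_force: 12.0
```

```bash
python3 - <<'E'
from h import *
for c in ("scene","top"):
    im=arm.grab_frame(c);cv2.imwrite(f"pics/{c}6.png",im)
    for n in ("scanner",): print(n,c,[(np.round(d["position"],3).tolist(),round(d["score"],2)) for d in arm.pinpoint(c,n)[:3]])
s=arm.get_state();print(s["t"],s["eef_pos"],s["ee_rot"],s["force"],s["moment"])
b=cv2.imread("pics/scene6.png")
cv2.imwrite("pics/c6.png",cv2.resize(b[180:330,180:380],(800,600),interpolation=cv2.INTER_CUBIC))
E
```

```text
scanner scene [([0.48, -0.145, 0.032], 0.67)]
scanner top [([0.478, -0.143, 0.028], 0.65)]
17.5 [ 0.4715 -0.067   0.1802] [-3.1415  0.0004 -1.4871] [ 0.747   0.401  -2.7035] [0.1425 0.0663 0.0117]
```

View pics/c6.png

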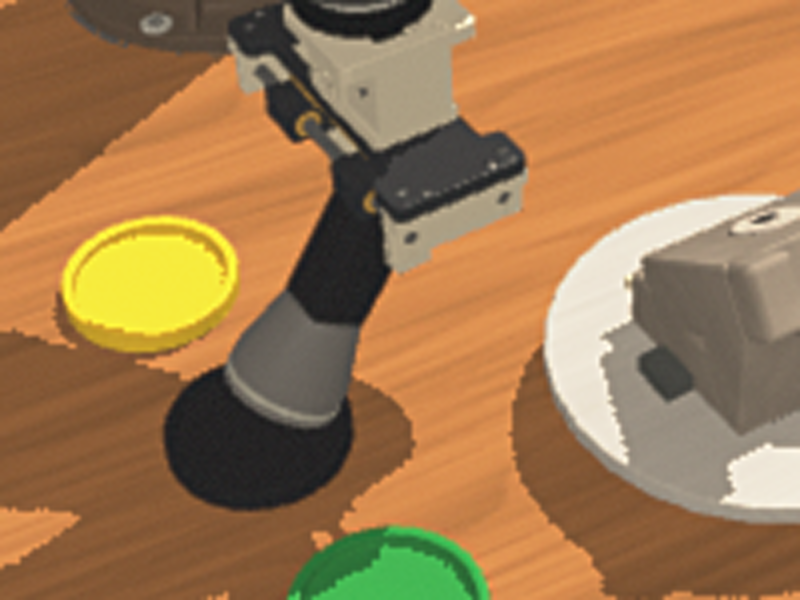

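Emit:
move_arm --increments '[{"dx": 0, "dy": 0, "dz": 0, "twist": 0, "jaw": -1}, {"dx": 0, "dy": 0, "dz": 0, "twist": 0, "jaw": -1}, {"dx": 0.002, "dy": 0, "dz": -0.015, "twist": 0, "jaw": -1}, {"dx": 0, "dy": 0, "dz": -0.02, "twist": 0, "jaw": -1}, {"dx": 0, "dy": 0, "dz": -0.025, "twist": 0, "jaw": -1}, {"dx": 0, "dy": 0, "dz": -0.025, "twist": 0, "jaw": -1}, {"dx": 0, "dy": 0, "dz": -0.025, "twist": 0, "jaw": -1}, {"dx": 0, "dy": 0, "dz": -0.025, "twist": -0.04, "jaw": -1}, {"dx": 0, "dy": 0, "dz": -0.025, "twist": -0.08, "jaw": -1}, {"dx": 0, "dy": 0, "dz": -0.025, "twist": -0.1, "jaw": -1}, {"dx": 0, "dy": 0, "dz": -0.015, "twist": -0.1, "jaw": -1}, {"dx": 0, "dy": 0, "dz": 0, "twist": -0.1, "jaw": -1}]' --force 50

```text
t: 18.5
eef_pos: [0.4728, -0.0692, 0.3842]
ee_rot: [-3.136, -0.002, -1.062]
force: [0.4, -0.3, -3.1]
width: 0.0379
gripper_force: 50.0
```

Emit:
move_arm --increments '[{"dx": 0, "dy": 0, "dz": 0, "twist": -0.112, "jaw": -1}, {"dx": 0, "dy": 0, "dz": 0, "twist": -0.112, "jaw": -1}, {"dx": 0, "dy": 0, "dz": 0, "twist": -0.112, "jaw": -1}, {"dx": 0, "dy": 0, "dz": 0, "twist": -0.112, "jaw": -1}, {"dx": 0, "dy": 0, "dz": 0, "twist": -0.112, "jaw": -1}, {"dx": 0, "dy": 0, "dz": 0, "twist": -0.112, "jaw": -1}, {"dx": 0, "dy": 0, "dz": 0, "twist": -0.112, "jaw": -1}, {"dx": 0, "dy": 0, "dz": 0, "twist": -0.112, "jaw": -1}, {"dx": 0, "dy": 0, "dz": 0, "twist": -0.112, "jaw": -1}, {"dx": 0, "dy": 0, "dz": 0, "twist": -0.112, "jaw": -1}, {"dx": 0, "dy": 0, "dz": 0, "twist": 0, "jaw": -1}, {"dx": 0, "dy": 0, "dz": 0, "twist": 0, "jaw": -1}]'

```text
t: 19.5
eef_pos: [0.4715, -0.0691, 0.3801]
ee_rot: [-3.141, 0.0, 0.05]
force: [0.1, 0.4, -3.5]
width: 0.038
gripper_force: 50.0
```

```bash
python3 - <<'E'
from h import *
for c in ("scene","top"):
    im=arm.grab_frame(c);cv2.imwrite(f"pics/{c}7.png",im)
    for n in ("scanner","disc","post_top","turntable"): print(n,c,[(np.round(d["position"],3).tolist(),round(d["score"],2)) for d in arm.pinpoint(c,n)[:3]])
s=arm.get_state();print(s["t"],s["eef_pos"],s["ee_rot"],s["force"],s["moment"],s["q"])
E
```

```text
scanner scene [([0.55, -0.065, 0.232], 0.73)]
disc scene [([0.586, 0.118, 0.133], 0.51)]
post_top scene [([0.584, 0.232, 0.169], 0.92), ([0.592, 0.122, 0.048], 0.16)]
turntable scene [([0.591, 0.117, -0.004], 0.71), ([0.585, 0.118, 0.133], 0.34)]
scanner top []
disc top []
post_top top [([0.589, 0.226, 0.171], 0.87)]
turntable top []
20.0 [ 0.4716 -0.0691  0.3803] [3.1416 0.     0.0527] [ 0.1352 -0.6632 -2.3778] [-0.0347  0.146   0.0494] [ 0.2687 -0.0243 -0.2582  0.     -1.337   1.3549]
```

Emit:
move_arm --increments '[{"dx": -0.001, "dy": -0.015, "dz": 0, "twist": 0, "jaw": -1}, {"dx": -0.001, "dy": -0.0226, "dz": 0, "twist": 0, "jaw": -1}, {"dx": -0.001, "dy": -0.0226, "dz": 0, "twist": 0, "jaw": -1}, {"dx": -0.001, "dy": -0.0226, "dz": 0, "twist": 0, "jaw": -1}, {"dx": -0.001, "dy": -0.0226, "dz": 0, "twist": 0, "jaw": -1}, {"dx": -0.001, "dy": -0.0226, "dz": 0, "twist": 0, "jaw": -1}, {"dx": -0.001, "dy": -0.0226, "dz": 0, "twist": 0, "jaw": -1}, {"dx": -0.001, "dy": -0.019, "dz": 0, "twist": 0, "jaw": -1}, {"dx": 0, "dy": -0.0114, "dz": 0.006, "twist": 0, "jaw": -1}, {"dx": 0, "dy": 0, "dz": 0.01, "twist": 0, "jaw": -1}, {"dx": 0, "dy": 0, "dz": 0.01, "twist": 0, "jaw": -1}, {"dx": 0, "dy": 0, "dz": 0, "twist": 0, "jaw": -1}]'

```text
t: 21.0
eef_pos: [0.4529, 0.1104, 0.3515]
ee_rot: [3.14, 0.004, 0.053]
force: [-0.7, -0.2, -3.8]
width: 0.0378
gripper_force: 50.0
```

Emit:
move_arm --increments '[{"dx": 0, "dy": 0, "dz": 0, "twist": 0, "jaw": -1}, {"dx": 0, "dy": 0, "dz": 0, "twist": 0, "jaw": -1}]'

```text
t: 21.17
eef_pos: [0.4542, 0.1105, 0.3544]
ee_rot: [3.141, -0.0, 0.052]
force: [-0.1, -0.2, -2.9]
width: 0.0374
gripper_force: 50.0
```

```bash
python3 - <<'E'
from h import *
for c in ("scene","top"):
    im=arm.grab_frame(c);cv2.imwrite(f"pics/{c}8.png",im)
    for n in ("scanner","disc","post_top"): print(n,c,[(np.round(d["position"],3).tolist(),round(d["score"],2)) for d in arm.pinpoint(c,n)[:3]])
s=arm.get_state();print(s["t"],s["eef_pos"],s["ee_rot"],s["force"],s["moment"],s["q"])
b=cv2.imread("pics/scene8.png")
cv2.imwrite("pics/c8.png",cv2.resize(b[120:345,240:540],(800,600),interpolation=cv2.INTER_CUBIC))
E
```

```text
scanner scene [([0.529, 0.114, 0.206], 0.95)]
disc scene [([0.585, 0.118, 0.133], 0.43)]
post_top scene [([0.584, 0.233, 0.169], 0.6)]
scanner top []
disc top [([0.694, -0.323, -0.001], 0.24)]
post_top top []
21.5667 [0.4541 0.1111 0.3545] [-3.1414 -0.0003  0.053 ] [-0.049  -0.1906 -3.3   ] [-0.0358  0.0858  0.0256] [ 0.6628 -0.0297 -0.3211  0.     -1.2791  0.961 ]
```

View pics/c8.png

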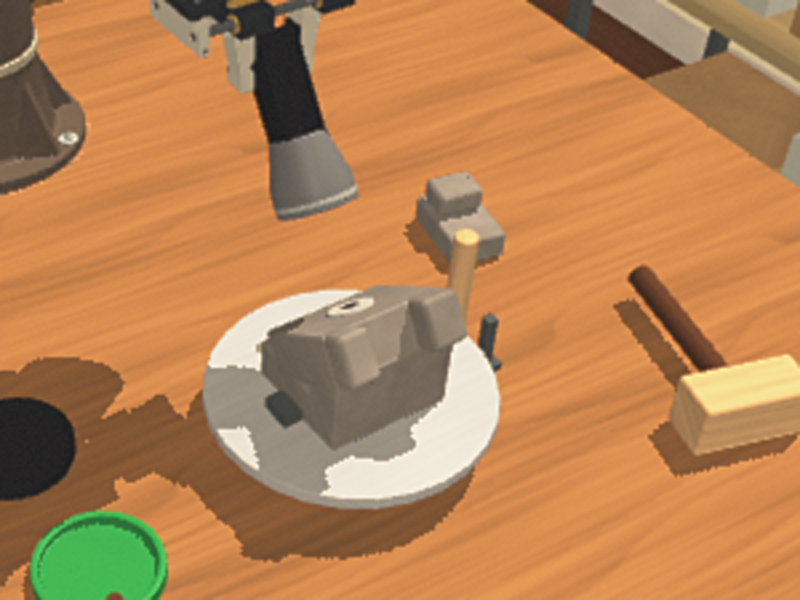

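Emit:
move_arm --increments '[{"dx": 0, "dy": 0, "dz": 0, "twist": 0, "jaw": -1}, {"dx": 0, "dy": 0, "dz": 0, "twist": 0, "jaw": -1}, {"dx": 0, "dy": 0, "dz": 0, "twist": 0, "jaw": -1}, {"dx": 0, "dy": 0, "dz": 0, "twist": 0, "jaw": -1}, {"dx": 0, "dy": 0, "dz": 0, "twist": 0, "jaw": -1}, {"dx": 0, "dy": 0, "dz": 0, "twist": 0, "jaw": -1}, {"dx": 0, "dy": 0, "dz": 0, "twist": 0, "jaw": -1}, {"dx": 0, "dy": 0, "dz": 0, "twist": 0, "jaw": -1}, {"dx": 0, "dy": 0, "dz": 0, "twist": 0, "jaw": -1}, {"dx": 0, "dy": 0, "dz": 0, "twist": 0, "jaw": -1}, {"dx": 0, "dy": 0, "dz": 0, "twist": 0, "jaw": -1}, {"dx": 0, "dy": 0, "dz": 0, "twist": 0, "jaw": -1}]'

```text
t: 22.57
eef_pos: [0.454, 0.1112, 0.3543]
ee_rot: [-3.142, -0.0, 0.053]
force: [0.4, 0.7, -3.5]
width: 0.0378
gripper_force: 50.0
```

Emit:
move_arm --increments '[{"dx": 0, "dy": 0, "dz": 0, "twist": 0, "jaw": -1}, {"dx": 0, "dy": 0, "dz": 0, "twist": 0, "jaw": -1}, {"dx": 0, "dy": 0, "dz": 0, "twist": 0, "jaw": -1}, {"dx": 0, "dy": 0, "dz": 0, "twist": 0, "jaw": -1}]'

```text
t: 22.9
eef_pos: [0.454, 0.1112, 0.3544]
ee_rot: [3.142, 0.0, 0.053]
force: [-0.1, -0.0, -3.9]
width: 0.0376
gripper_force: 50.0
```

Emit:
move_arm --increments '[{"dx": 0, "dy": 0, "dz": -0.015, "twist": 0, "jaw": -1}, {"dx": 0, "dy": 0, "dz": -0.015, "twist": 0, "jaw": -1}, {"dx": 0.0011, "dy": 0.0271, "dz": 0, "twist": 0, "jaw": -1}, {"dx": 0.0011, "dy": 0.0271, "dz": 0, "twist": 0, "jaw": -1}, {"dx": 0.0011, "dy": 0.0271, "dz": 0, "twist": 0, "jaw": -1}, {"dx": 0.0011, "dy": 0.0271, "dz": 0, "twist": 0, "jaw": -1}, {"dx": 0.0011, "dy": 0.0271, "dz": 0, "twist": 0, "jaw": -1}, {"dx": 0.0011, "dy": 0.0271, "dz": 0, "twist": 0, "jaw": -1}, {"dx": 0.0011, "dy": 0.0271, "dz": 0, "twist": 0, "jaw": -1}, {"dx": 0.0011, "dy": 0.0271, "dz": 0, "twist": 0, "jaw": -1}, {"dx": 0.0011, "dy": 0.0271, "dz": 0, "twist": 0, "jaw": -1}, {"dx": 0.0011, "dy": 0.0271, "dz": 0, "twist": 0, "jaw": -1}]'

```text
t: 23.9
eef_pos: [0.4793, -0.1602, 0.3845]
ee_rot: [3.142, -0.0, 0.053]
force: [1.4, 0.9, -2.2]
width: 0.0377
gripper_force: 50.0
```

Emit:
move_arm --increments '[{"dx": 0, "dy": 0, "dz": 0.02, "twist": 0, "jaw": -1}, {"dx": 0, "dy": 0, "dz": 0.03, "twist": 0, "jaw": -1}, {"dx": 0, "dy": 0, "dz": 0.03, "twist": 0, "jaw": -1}, {"dx": 0, "dy": 0, "dz": 0.03, "twist": 0, "jaw": -1}, {"dx": 0, "dy": 0, "dz": 0.03, "twist": 0, "jaw": -1}, {"dx": 0, "dy": 0, "dz": 0.025, "twist": 0, "jaw": -1}, {"dx": 0, "dy": 0, "dz": 0.02, "twist": 0, "jaw": -1}, {"dx": 0, "dy": 0, "dz": 0.01, "twist": 0, "jaw": -1}, {"dx": 0, "dy": 0, "dz": 0, "twist": 0, "jaw": -1}, {"dx": 0, "dy": 0, "dz": 0, "twist": 0, "jaw": -1}]'

```text
t: 24.73
eef_pos: [0.4798, -0.1589, 0.1897]
ee_rot: [3.141, 0.0, 0.054]
force: [1.0, -1.2, -2.5]
width: 0.0378
gripper_force: 50.0
```

Next I'll loosen the grip in steps so the scanner swings upright in the fingers.

Emit:
move_arm --increments '[{"dx": 0, "dy": 0, "dz": 0.002, "twist": 0, "jaw": -1}, {"dx": 0, "dy": 0, "dz": 0, "twist": 0, "jaw": -1}, {"dx": 0, "dy": 0, "dz": 0, "twist": 0, "jaw": -1}, {"dx": 0, "dy": 0, "dz": 0, "twist": 0, "jaw": -1}, {"dx": 0, "dy": 0, "dz": 0, "twist": 0, "jaw": -1}]' --force 6

```text
t: 25.15
eef_pos: [0.4795, -0.1588, 0.1879]
ee_rot: [-3.142, -0.001, 0.053]
force: [-0.7, 0.1, -3.3]
width: 0.0378
gripper_force: 6.0
```

```bash
python3 - <<'E'
from h import *
for c in ("scene","top"):
    im=arm.grab_frame(c);cv2.imwrite(f"pics/{c}9.png",im)
    for n in ("scanner",): print(n,c,[(np.round(d["position"],3).tolist(),round(d["score"],2)) for d in arm.pinpoint(c,n)[:3]])
s=arm.get_state();print(s["t"],s["eef_pos"],s["force"],s["moment"],s["gripper_force"])
E
```

```text
scanner scene [([0.516, -0.158, 0.02], 0.73), ([0.423, 0.37, -0.003], 0.64)]
scanner top []
25.35 [ 0.4795 -0.1588  0.1875] [ 0.3223 -0.108  -3.5113] [-0.0126  0.0843 -0.0173] 5.999911800026894
```

Emit:
move_arm --increments '[{"dx": 0, "dy": 0, "dz": 0, "twist": 0, "jaw": -1}, {"dx": 0, "dy": 0, "dz": 0, "twist": 0, "jaw": -1}, {"dx": 0, "dy": 0, "dz": 0, "twist": 0, "jaw": -1}, {"dx": 0, "dy": 0, "dz": 0, "twist": 0, "jaw": -1}, {"dx": 0, "dy": 0, "dz": 0, "twist": 0, "jaw": -1}]' --force 3.5

```text
t: 25.77
eef_pos: [0.4794, -0.1588, 0.1874]
ee_rot: [3.142, 0.0, 0.053]
force: [0.1, -0.3, -2.1]
width: 0.0383
gripper_force: 3.5
```

```bash
python3 - <<'E'
from h import *
for c in ("scene","top"):
    im=arm.grab_frame(c);cv2.imwrite(f"pics/{c}10.png",im)
    for n in ("scanner",): print(n,c,[(np.round(d["position"],3).tolist(),round(d["score"],2)) for d in arm.pinpoint(c,n)[:3]])
s=arm.get_state();print(s["t"],s["eef_pos"],s["force"],s["moment"],s["gripper_force"])
E
```

```text
scanner scene [([0.505, -0.162, 0.017], 0.69), ([0.696, -0.326, -0.003], 0.53), ([0.79, -0.187, -0.002], 0.15)]
scanner top []
25.9667 [ 0.4794 -0.1588  0.1874] [-0.611  -1.1872 -2.2056] [ 0.0263  0.1413 -0.0153] 3.4999121725559235
```

Emit:
move_arm --increments '[{"dx": -0.008, "dy": 0, "dz": 0, "twist": 0, "jaw": -1}, {"dx": -0.008, "dy": 0, "dz": 0, "twist": 0, "jaw": -1}, {"dx": -0.008, "dy": 0, "dz": 0.001, "twist": 0, "jaw": -1}, {"dx": 0, "dy": 0, "dz": 0.001, "twist": 0, "jaw": -1}, {"dx": 0.003, "dy": 0, "dz": 0.001, "twist": 0, "jaw": -1}, {"dx": 0.004, "dy": 0, "dz": 0.0007, "twist": 0, "jaw": -1}, {"dx": 0.004, "dy": 0, "dz": 0.0007, "twist": 0, "jaw": -1}, {"dx": 0.004, "dy": 0, "dz": 0.0007, "twist": 0, "jaw": -1}, {"dx": 0.004, "dy": 0, "dz": 0.0007, "twist": 0, "jaw": -1}, {"dx": 0.004, "dy": 0, "dz": 0.0007, "twist": 0, "jaw": -1}, {"dx": 0.002, "dy": 0, "dz": 0.0005, "twist": 0, "jaw": -1}, {"dx": 0, "dy": 0, "dz": 0, "twist": 0, "jaw": -1}]' --force 4

```text
t: 26.97
eef_pos: [0.4813, -0.1587, 0.1804]
ee_rot: [3.141, -0.001, 0.054]
force: [1.4, 0.7, 5.3]
width: 0.0381
gripper_force: 4.0
```

```bash
python3 - <<'E'
from h import *
for c in ("scene","top"):
    im=arm.grab_frame(c);cv2.imwrite(f"pics/{c}11.png",im)
    for n in ("scanner","dock"): print(n,c,[(np.round(d["position"],3).tolist(),round(d["score"],2)) for d in arm.pinpoint(c,n)[:4]])
s=arm.get_state();print(s["t"],s["eef_pos"],s["force"],s["moment"],s["gripper_force"])
b=cv2.imread("pics/scene11.png")
cv2.imwrite("pics/c11.png",cv2.resize(b[190:310,170:330],(800,600),interpolation=cv2.INTER_CUBIC))
E
```

```text
scanner scene [([0.489, -0.159, 0.009], 0.93)]
dock scene [([0.638, -0.151, 0.002], 0.96), ([0.334, -0.171, 0.001], 0.79), ([0.281, -0.351, -0.001], 0.77), ([0.482, -0.16, -0.001], 0.6)]
scanner top [([0.488, -0.158, 0.006], 0.45)]
dock top [([0.478, -0.155, -0.001], 0.92), ([0.632, -0.148, 0.001], 0.92), ([0.282, -0.348, 0.003], 0.56)]
27.2667 [ 0.4804 -0.1587  0.1804] [1.9479 0.9519 5.3354] [ 0.3042 -0.6504  0.0189] 4.000309891998768
```

View pics/c11.png

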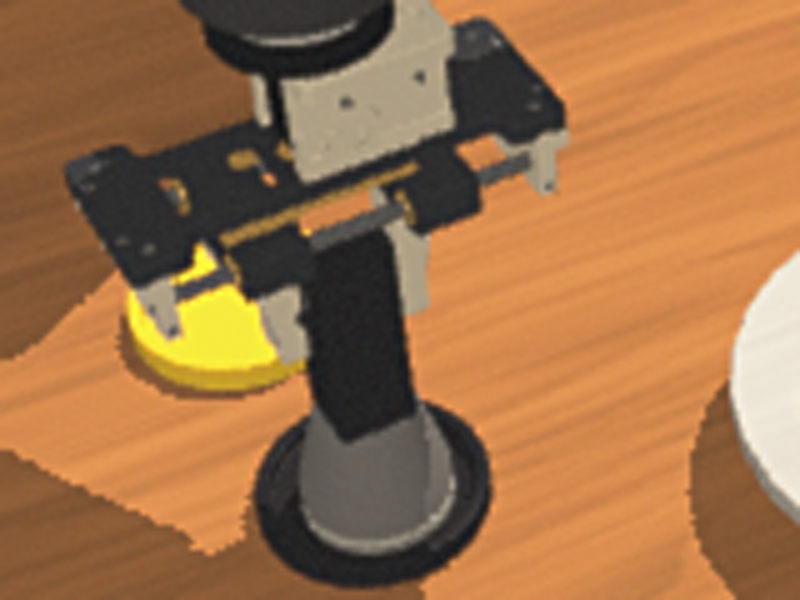

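Emit:
move_arm --increments '[{"dx": 0, "dy": 0, "dz": -0.001, "twist": 0, "jaw": -1}, {"dx": 0.001, "dy": 0, "dz": 0, "twist": 0, "jaw": -1}, {"dx": 0, "dy": 0, "dz": 0, "twist": 0, "jaw": -0.05}, {"dx": 0, "dy": 0, "dz": 0, "twist": 0, "jaw": -0.05}, {"dx": 0, "dy": 0, "dz": 0, "twist": 0, "jaw": 0.1}, {"dx": 0, "dy": 0, "dz": 0, "twist": 0, "jaw": 0.3}, {"dx": 0, "dy": 0, "dz": 0, "twist": 0, "jaw": 0.3}]' --force 4

```text
t: 27.85
eef_pos: [0.4813, -0.1587, 0.1813]
ee_rot: [-3.142, 0.0, 0.053]
force: [-0.4, -0.6, 0.8]
width: 0.0548
gripper_force: 0.0
```

```bash
python3 - <<'E'
from h import *
for c in ("scene","top"):
    for k in range(2):
        im=arm.grab_frame(c);cv2.imwrite(f"pics/{c}12.png",im)
        for n in ("scanner","dock"): print(n,c,[(np.round(d["position"],3).tolist(),round(d["score"],2)) for d in arm.pinpoint(c,n)[:4] if abs(d["position"][0]-.48)<.04])
s=arm.get_state();print(s["t"],s["eef_pos"],s["force"],s["moment"],s["width"])
E
```

```text
scanner scene [([0.472, -0.398, 0.015], 0.46)]
dock scene []
scanner scene [([0.486, -0.16, 0.008], 0.71)]
dock scene [([0.479, -0.161, -0.001], 0.76)]
scanner top [([0.488, -0.16, 0.002], 0.62)]
dock top [([0.48, -0.159, -0.002], 0.76)]
scanner top [([0.487, -0.158, 0.003], 0.59)]
dock top [([0.476, -0.158, 0.002], 0.88)]
28.45 [ 0.4814 -0.1587  0.1813] [-0.6993 -0.3037 -0.1166] [-0.0445 -0.0027 -0.0252] 0.05682176215466691
```

Emit:
move_arm --increments '[{"dx": 0, "dy": 0, "dz": 0, "twist": 0, "jaw": 1}, {"dx": 0, "dy": 0, "dz": 0, "twist": 0, "jaw": 1}, {"dx": 0, "dy": 0, "dz": -0.015, "twist": 0, "jaw": 1}, {"dx": 0, "dy": 0, "dz": -0.025, "twist": 0, "jaw": 1}, {"dx": 0, "dy": 0, "dz": -0.03, "twist": 0, "jaw": 1}, {"dx": 0, "dy": 0, "dz": -0.03, "twist": 0, "jaw": 1}, {"dx": 0, "dy": 0, "dz": -0.03, "twist": 0, "jaw": 1}, {"dx": 0, "dy": 0.03, "dz": -0.02, "twist": 0, "jaw": 1}, {"dx": 0, "dy": 0.04, "dz": 0, "twist": 0, "jaw": 1}, {"dx": 0, "dy": 0.04, "dz": 0, "twist": 0, "jaw": 1}, {"dx": 0, "dy": 0.02, "dz": 0, "twist": 0, "jaw": 1}, {"dx": 0, "dy": 0, "dz": 0, "twist": 0, "jaw": 1}]'

```text
t: 29.45
eef_pos: [0.4881, -0.2918, 0.3307]
ee_rot: [3.141, 0.001, 0.05]
force: [1.1, 1.0, 0.0]
width: 0.0874
gripper_force: 0.0
```

```bash
python3 - <<'E'
from h import *
for c in ("scene","top"):
    im=arm.grab_frame(c);cv2.imwrite(f"pics/{c}13.png",im)
    for n in ("scanner","dock","post_top","turntable"): print(n,c,[(np.round(d["position"],3).tolist(),round(d["score"],2)) for d in arm.pinpoint(c,n)[:3]])
s=arm.get_state();print(s["t"],s["eef_pos"],s["force"],s["width"])
E
```

```text
scanner scene [([0.489, -0.158, 0.009], 0.93)]
dock scene [([0.282, -0.349, -0.003], 0.9), ([0.636, -0.151, 0.001], 0.72), ([0.48, -0.162, 0.002], 0.68)]
post_top scene [([0.587, 0.232, 0.168], 0.86)]
turntable scene [([0.596, 0.118, -0.005], 0.61)]
scanner top []
dock top [([0.281, -0.349, -0.0], 0.76)]
post_top top [([0.587, 0.229, 0.172], 0.72)]
turntable top [([0.588, 0.12, -0.001], 0.73)]
29.95 [ 0.4885 -0.2879  0.3316] [-0.2161 -0.4749  0.4713] 0.08749162748583098
```

View pics/scene13.png

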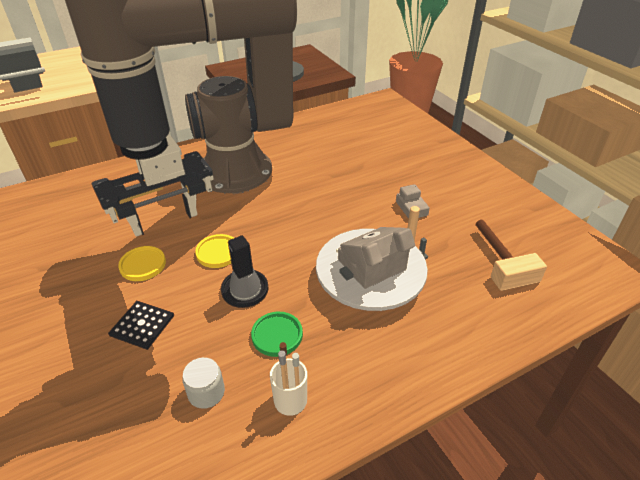

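The scanner stands upright in the black dock at (244,285) and the post lines up with the pin near (415,222). The gripper is clear and the other objects haven't moved, so I'm handing in.

```bash
python3 -c "
from station import arm
print(arm.job_done())"
```

```text
the job is handed in; nothing more can be done
None
```

I handed the job in at about 30 s on the robot's clock; no verdict came back. By camera, the post lines up with the pin, both scanner holds ran over a second, and the scanner stands upright in its dock about 9 mm off centre, with the jar, offcut, mallet and tin where they were.

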